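# Take the grease cartridge from its leaning holder and present it level

### The arm

A 6-joint arm with a two-finger parallel gripper is mounted at the origin on a cart in front of the work surface, level with it; the furniture and walls round the work are solid. World frame = base frame: x ahead of the robot, y to its left, z up, the work surface at z = 0. Lengths are in m, angles in rad, forces in N, time in s.
With the tool pointing down it reaches from about 0.425 to 0.95 m from the base axis. Payload 3.5 kg.
Tool frame: the origin (TCP) lies midway between the tips of the shut fingers; the grasp point (between the pads) lies 19 mm behind it; z points along the fingers, y is the line along which they close (so a half turn about z gives the same grasp; the last joint's range is limited). The gripper opens to 85 mm and grips with 20 to 120 N. Pads are 22 mm wide; open, the fingers measure 114 mm over their backs; the gripper's body (76 mm by 85 mm) begins 54 mm behind the grasp point. The pads swing forward as they close: fully open they stand 13 mm farther back than shut.
Start: joints at [-1.441, 0.286, 1.577, -0, 1.279, -0.15], TCP at [0.186, -0.649, 0.231] pointing down, gripper open.
Joint ranges: [-2.77, 2.77], [-0.9, 2.22], [0.21, 2.48], [-1.53, 4.67], [0.24, 2.81], [-2.84, 2.84]. Speed limits (rad/s): [2.79, 2.79, 3.14, 3.14, 3.14, 3.14].

### API

Orientations are given as a unit quaternion [x, y, z, w].
In Python, from plant import get_state, read_camera, ctrl gives the robot as it stands.
- The arm moves only by the shell command python3 -m crank 'ROWS' [FORCE]. ROWS is JSON, a list of rows, each a list of 3 entries, a list of its own where there are three numbers: the shift along the tool's x, y, z in mm, then the turn about the tool's z in degrees, then the closure in counts, from 0 (fully open) to 255 (shut). In form: [[[tx, ty, tz], yaw, claw], ...]. A call has 1 to 10 rows; each row is the pose to reach, as a shift and turn from the pose commanded when the call began, along the tool's axes at that moment; what a row does not reach only later rows make up. A row lasts 1/10 s, in which the tool goes at most 50 mm and 8.59 degrees, less where a joint would pass 70% of its speed; a pose out of reach is approached as far as the arm can. A call with a gripper value outside its range is refused whole. The fingers move at their own pace and stop on an object; FORCE is the grip in N (left out, the last holds). Time passes only in rows, so rows that repeat a pose let the fingers close. It gives the time, the measured TCP pose, the force, the opening and the grip force at its end, in the units of the state.
- get_state(): the state, without advancing time (a new reading comes with each control period).
- read_camera(name): name is "side" or "top" or "wrist"; returns a dict with "frame" (420x560x3 uint8, blue, green, red), "range_z" (420x560 float32, m along the optical axis (not along the pixel's ray), 0 where there is no reading), "vfov" (degrees; the focal length in pixels is half the picture's height over the tangent of half this angle, whatever the lens; pixels are square), "cx", "cy" (the principal point, pixels), "origin" and "orientation" of the camera in the world. Camera axes: x right, y down, z forward; pixel columns grow to the right and rows downward; lengths in m; the calibration is good to about 2 mm. A picture is of the moment at which its call begins.
- ctrl.sign_off(): hands the job in; it is judged then, once.
The state is a dict: "time": time; "qpos": joint angles; "dq": joint speeds; "joint_efforts": joint torques, N m; "eef_pos": TCP position; "tcp_rot": TCP orientation; "contact_force": force on the tool from outside, world axes, zero at the start; "wrist_torque": the same for the moment, N m; "opening": opening from 0.0 (shut) to 1.0 (fully open); "finger_force": force on a finger pad.
Only numpy, scipy, OpenCV 4.12 (cv2) and the standard library are available. Lean on these libraries where they do the work, as an engineer would, in place of code of your own. Each camera call takes 0.05 s, during which the arm holds its last target. There are 200 camera calls.

### The job

Draw the grease cartridge straight out of the pocket of its leaning holder, turn it level and finish still holding it there, motionless, with its middle at least 20 cm above the bench and clear of the holder, ready for the grease gun's barrel to be slid over it. Its thin tube dents: grip it with no more than about 20 N and do not wrench it against the holder. Leave the other things on the bench alone.

Things in the scene. Friction and masses are not known exactly. Their poses are not given: they have to be found in the camera images.
- cartridge: Grease cartridge: white tube with a red band and a white cap, 218 mm long, 50 mm in diameter (cap, the last 18 mm: 54 mm), 0.42 kg give or take a fifth, centre of mass near its middle. Origin at the centre of its foot end, z along its length towards the cap. It starts in the holder, foot down, cap up, leaning 45 degrees from upright.
- cartridge_middle (a point): Point on the cartridge's axis half-way along it, 109 mm from the foot.
- cartridge_holder: Grey sheet-steel holder fixed to the bench, base 170 x 90 mm: a square pocket and, behind the cartridge, a strip 38 mm wide at most with a small vee saddle 172 mm from the foot. Origin at bench level, right under the point of the seated cartridge 120 mm from its foot (122 mm high); x is the level direction in which the cap end leans, z up. Highest edge about 150 mm.
- holder_seat (a point): Centre of the pocket's floor, where the centre of the cartridge's foot rests, 37 mm above the bench. The pocket is closed all round, 58 mm wide inside and 70 mm deep along the leaning axis, so the cartridge must move over 70 mm along its own length to leave it; above the pocket its sides and top face are free.
- oil_bottle: Bystander: black oil bottle with a nozzle, 64 mm in diameter, 203 mm tall, upright; origin at the centre of its underside.
- scrub_brush: Bystander: red scrubbing brush, 38x85x32 mm; origin at the centre of its underside.
- bearing: Bystander: steel ball bearing lying flat, 65 mm in diameter, 18 mm high; origin at the centre of its underside.
- steel_block: Bystander: dark steel block, 40x62x26 mm; origin at the centre of its underside.
There are look-alikes about, which are no part of the job. Of the things that look like the cartridge_holder, the larger one is meant.

How it is judged:
By the outcome, as a careful person would: the job done as asked, in the order asked, and still so for the second after the job is handed in, while the arm keeps its last pose, push and grip.
It also fails if it takes over 32 s, if anything falls off the work surface, if the arm or the gripper's body presses on something with over 40 N, if the wrist force passes 120 N, or if a joint passes its speed limit or range.

## Working session

There is one attempt and no reset: what is moved stays moved. The work goes in short steps, Python scripts to look and compute and a shell command to move; the robot and the scene stay as the last step left them, time stands still between calls to the robot, and variables do not carry over. Pictures are saved under pics/ and viewed, at most 12 in all, crops included, and the job is handed in when it is done.

```bash
ls; mkdir -p pics; cat > h.py <<'E'
import numpy as np, cv2
from scipy.spatial.transform import Rotation as R
from plant import get_state, read_camera, ctrl
def cloud(c):
    h,w=c['range_z'].shape; f=h/2/np.tan(np.radians(c['vfov'])/2)
    v,u=np.mgrid[:h,:w]; z=c['range_z'].astype(float)
    p=np.stack([(u-c['cx'])/f*z,(v-c['cy'])/f*z,z],-1)
    P=p@R.from_quat(c['orientation']).as_matrix().T+np.array(c['origin'])
    P[z<=0]=np.nan
    return P
E
python3 - <<'E'
from h import *
import pickle
for n in ('top','side'):
    c=read_camera(n); pickle.dump(c,open(n+'.pkl','wb')); cv2.imwrite(f'pics/{n}0.png',c['frame']); print(n,c['vfov'],c['cx'],c['cy'],c['origin'],c['orientation'])
print(get_state())
E
```

```text
pics
top 49.00957816144282 273.58107340394315 215.32970368715323 [0.23868729 0.06526532 1.42094063] [ 0.733853   -0.67187246  0.06744689 -0.07414915]
side 46.71152613498274 281.94346738711846 202.8585427998208 [-0.0442685   1.17865639  0.74040037] [-0.21523017  0.82418195 -0.5093328   0.12239356]
{'time': 0.1, 'qpos': array([-1.44097107e+00,  2.87091631e-01,  1.57804560e+00, -3.06129796e-05,
        1.27862334e+00, -1.50023010e-01]), 'dq': array([ 0.00044879, -0.00239093, -0.00293269, -0.00203828, -0.00086508,
       -0.00130336]), 'joint_efforts': array([ 6.96899206e-04, -4.07296586e+01, -2.93699616e+01, -1.54247277e-04,
        3.40578576e-03,  2.86911188e-06]), 'eef_pos': array([ 0.18636863, -0.64813067,  0.23006769]), 'tcp_rot': array([ 9.90225381e-01,  1.39472290e-01, -3.70568464e-06, -1.08405207e-03]), 'contact_force': array([ 0.31162794,  0.57187917, -0.0808269 ]), 'wrist_torque': array([-0.03330022, -0.02856742,  0.0158879 ]), 'finger_force': 0.0, 'opening': 0.9992364980479452}
```

View pics/top0.png

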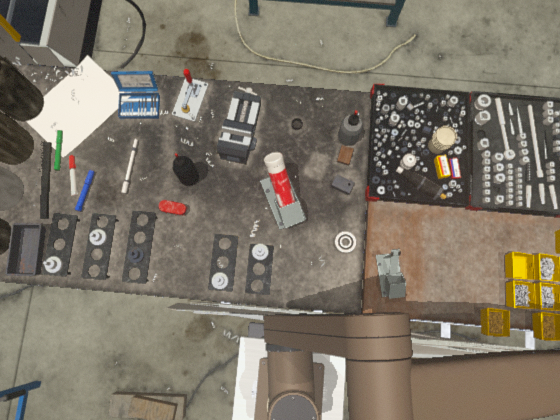

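View pics/side0.png

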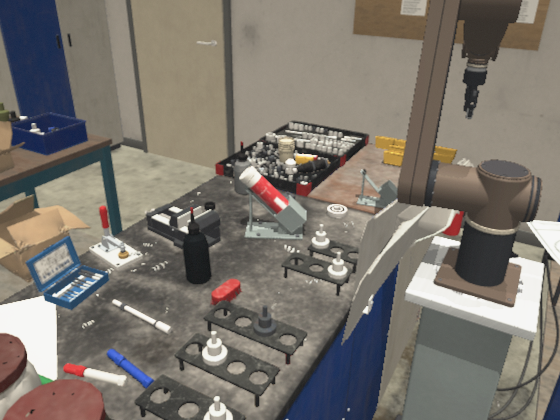

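Candidates for the cartridge are the leaning white/red tube at top (280,180), the red-and-white box in the tray (453,165), the red and white marker (72,172) and the red brush (172,207). For the holder they are the loaded one at (285,205) and the smaller empty one at (390,272). By the description I choose the tube at (280,180) in the loaded, larger holder. Next I fit it and check the choice in a close crop.

```bash
python3 - <<'E'
from h import *
import pickle
from scipy.optimize import least_squares
T=pickle.load(open('top.pkl','rb')); S=pickle.load(open('side.pkl','rb'))
cr=lambda c,b:cv2.resize(c['frame'][b[0]:b[1],b[2]:b[3]],(390,390),interpolation=3)
cv2.imwrite('pics/crop.png',np.hstack([cr(T,(135,245,230,340)),cr(S,(150,260,220,330))]))
pts=[]
for c,b in ((T,(140,240,250,315)),(S,(155,240,225,315))):
    P=cloud(c)[b[0]:b[1],b[2]:b[3]]; I=c['frame'][b[0]:b[1],b[2]:b[3]].astype(int)
    B,G,Rr=I[...,0],I[...,1],I[...,2]
    red=(Rr>120)&(G<70)&(B<80); wh=(Rr>170)&(G>160)&(B>145)
    for k,m in (('red',red),('white',wh)):
        q=P[m&(P[...,2]>0.05)&(P[...,2]<0.3)]; print(k,len(q),np.nanmedian(q,0).round(3),np.nanmin(q,0).round(3),np.nanmax(q,0).round(3))
    q=P[(red|wh)&(P[...,2]>.07)&(P[...,2]<.3)]; pts.append(q[~np.isnan(q).any(1)])
def fit(Q,p0):
    def res(p):
        a=np.array([np.cos(p[3])*np.cos(p[2]),np.sin(p[3])*np.cos(p[2]),np.sin(p[2])])
        d=Q-np.array([p[0],p[1],.15]); return np.linalg.norm(d-np.outer(d@a,a),axis=1)-.0252
    return least_squares(res,p0,loss='soft_l1',f_scale=.002)
A=np.vstack(pts); m=np.median(A,0); print(m)
for Q in (pts[0],pts[1],A):
    best=min((fit(Q,[m[0],m[1],.785,y]) for y in (0,.8,-.8,1.57,-1.57,3.1)),key=lambda r:r.cost)
    p=best.x; a=np.array([np.cos(p[3])*np.cos(p[2]),np.sin(p[3])*np.cos(p[2]),np.sin(p[2])]); o=np.array([p[0],p[1],.15]); t=(Q-o)@a
    print(best.cost/len(Q),p.round(4),a.round(3),'cap centre',(o+a*np.percentile(t,99.5)).round(4), 'origin at z=.122',(o+a*(.122-.15)/a[2]).round(4))
PT=cloud(T)
for n,(v,u) in dict(bottle=(115,354),brush=(207,172),bearing=(242,345),block=(184,343),brown=(155,345),dark=(170,185),tray=(262,228),tray2=(265,260),vise=(130,240),smallh=(265,390),b1=(300,280),b2=(80,280),hbase=(224,290),ring=(124,297)).items(): print(n,np.nanmedian(PT[v-2:v+3,u-2:u+3].reshape(-1,3),0).round(3))
E
```

```text
red 365 [0.583 0.07  0.143] [0.543 0.042 0.1  ] [0.629 0.112 0.181]
white 364 [0.632 0.096 0.191] [0.482 0.002 0.055] [0.672 0.129 0.213]
red 214 [0.585 0.097 0.124] [0.548 0.076 0.076] [0.624 0.117 0.168]
white 615 [0.622 0.075 0.104] [ 0.416 -0.439  0.051] [0.874 0.13  0.21 ]
[0.60411301 0.08865177 0.15574906]
3.657772832780223e-06 [0.6158 0.0866 0.7955 0.4638] [0.626 0.313 0.714] cap centre [0.6539 0.1057 0.1934] origin at z=.122 [0.5913 0.0743 0.122 ]
2.9833842144397305e-05 [0.6119 0.0845 0.7286 0.4843] [0.66  0.347 0.666] cap centre [0.6536 0.1064 0.192 ] origin at z=.122 [0.5842 0.0699 0.122 ]
1.7033146939433648e-05 [0.6147 0.0859 0.7512 0.4863] [0.646 0.342 0.682] cap centre [0.6545 0.1069 0.1921] origin at z=.122 [0.5882 0.0718 0.122 ]
bottle [ 0.811 -0.119  0.157]
brush [0.519 0.405 0.033]
bearing [ 0.462 -0.137  0.001]
block [ 0.641 -0.117  0.026]
brown [ 0.739 -0.118  0.019]
dark [0.613 0.36  0.125]
tray [0.366 0.215 0.036]
tray2 [0.367 0.119 0.001]
vise [0.766 0.216 0.088]
smallh [ 0.397 -0.268  0.065]
b1 [0.267 0.049 0.001]
b2 [ 1.466  0.14  -0.902]
hbase [0.495 0.039 0.062]
ring [0.836 0.042 0.004]
```

View pics/crop.png

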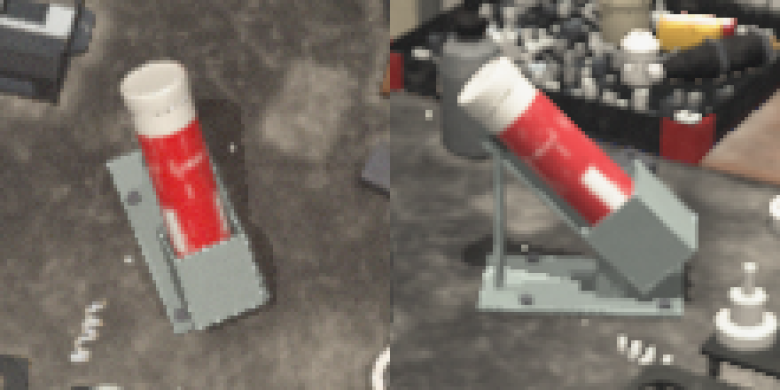

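The crop shows the white/red cartridge seated in the larger grey holder, with its cap at (157,90) pointing away from the robot and its sides free above the pocket. The fit puts the holder origin near (0.590, 0.073), with the lean direction at about 0.464 rad yaw. The tool can only stay vertical, so I'll do it in these steps:
1. Grip near the cap, about 180 mm from the foot, where the gripper body clears the cap.
2. Draw it out along 45°.
3. Lay it on the free bench.
4. Regrip at the middle and lift it level.

```bash
cat >> h.py <<'E'
def to(p,yaw=None):
    s=get_state(); r=R.from_quat(s['tcp_rot']); M=r.as_matrix()
    d=M.T@(np.array(p)-s['eef_pos'])*1000
    y=np.arctan2(M[1,0],M[0,0]); 
    print('t',round(s['time'],2),'pos',s['eef_pos'].round(4),'yaw',round(y,4),'tilt',M[:,2].round(3),'shift',d.round(1),'turn',None if yaw is None else round(np.degrees(-(yaw-y)),2))
E
python3 -c "
from h import *
to([.40,-.29,.30],.464);to([.628,.092,.30],.464)"
```

```text
t 0.1 pos [ 0.1864 -0.6481  0.2301] yaw 0.2799 tilt [-0.     0.002 -1.   ] shift [ 304.3 -285.3  -69.2] turn -10.55
t 0.1 pos [ 0.1864 -0.6481  0.2301] yaw 0.2799 tilt [-0.     0.002 -1.   ] shift [ 628.9 -589.5  -68.5] turn -10.55
```

```bash
python3 -m crank '[[[20,-19,-20],0,0],[[50,-47,-45],-2,0],[[82,-77,-60],-4,0],[[114,-107,-69],-6,0],[[146,-137,-69],-8,0],[[178,-167,-69],-10,0],[[210,-197,-69],-10.5,0],[[242,-227,-69],-10.5,0],[[274,-257,-69],-10.5,0],[[306,-287,-69],-10.5,0]]' 20; python3 -c "
from h import *
to([.628,.092,.30],.464)"
```

```text
time: 1.1
eef_pos: [0.4017, -0.2865, 0.2999]
tcp_rot: [0.973, 0.229, -0.0, -0.0]
contact_force: [0.7, -0.7, 1.0]
opening: 0.999
finger_force: 0.0
t 1.1 pos [ 0.4017 -0.2865  0.2999] yaw 0.4627 tilt [-0.  0. -1.] shift [ 371.5 -237.7    0. ] turn -0.07
```

```bash
python3 -m crank '[[[37,-24,0],0,0],[[75,-48,0],0,0],[[114,-73,0],0,0],[[153,-98,0],0,0],[[192,-123,0],0,0],[[231,-148,0],0,0],[[270,-173,0],0,0],[[309,-198,0],0,0],[[345,-221,0],0,0],[[360,-236,0],0,0]]'; python3 - <<'E'
from h import *
to([.628,.092,.30],.464)
c=read_camera('wrist'); cv2.imwrite('pics/w1.png',c['frame'])
P=cloud(c); I=c['frame'].astype(int); B,G,Rr=I[...,0],I[...,1],I[...,2]
from scipy.optimize import least_squares
red=(Rr>100)&(G<70)&(B<80); wh=(Rr>150)&(G>140)&(B>125)
near=np.hypot(P[...,0]-.62,P[...,1]-.09)<.09
m=(red|wh)&near&(P[...,2]>.09)&(P[...,2]<.23); Q=P[m]; print(len(Q),c['origin'],c['vfov'])
def res(p):
    a=np.array([np.cos(p[3])*np.cos(p[2]),np.sin(p[3])*np.cos(p[2]),np.sin(p[2])]); d=Q-np.array([p[0],p[1],.15]); return np.linalg.norm(d-np.outer(d@a,a),axis=1)-.0252
r=least_squares(res,[.615,.087,.79,.464],loss='soft_l1',f_scale=.002); p=r.x
a=np.array([np.cos(p[3])*np.cos(p[2]),np.sin(p[3])*np.cos(p[2]),np.sin(p[2])])
print(r.cost/len(Q),p.round(4),a.round(3)); o=np.array([p[0],p[1],.15]); t=(Q-o)@a
print('cap end',(o+a*np.percentile(t,99)).round(4),'zmax',Q[:,2].max())
E
```

```text
time: 2.1
eef_pos: [0.6188, 0.0865, 0.2992]
tcp_rot: [0.973, 0.231, -0.001, -0.001]
contact_force: [0.1, -0.4, 0.6]
opening: 0.999
finger_force: 0.0
t 2.1 pos [0.6188 0.0865 0.2992] yaw 0.4656 tilt [-0.001  0.001 -1.   ] shift [10.7 -0.7 -0.8] turn 0.09
3989 [0.6847445  0.11916007 0.44169869] 69.83714542668372
8.346864131642743e-06 [0.6158 0.0873 0.7819 0.4698] [0.633 0.321 0.705]
cap end [0.6534 0.1064 0.1919] zmax 0.2098115341014995
```

View pics/w1.png

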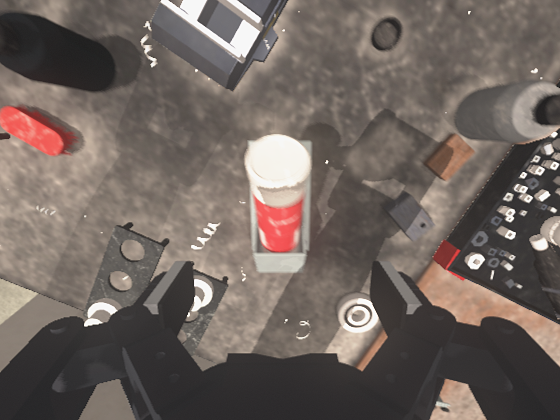

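The wrist view shows the cap at (278,160) centred between the fingers, with the tube straight along the tool's x. The wrist fit agrees with the top view (axis at z=0.15 is (0.616, 0.087), 45°, yaw 0.468). Descend with the fingers straddling it.

```bash
python3 -c "
from h import *
to([.628,.0934,.145],.468)"; python3 -m crank '[[[10,1,20],-0.2,0],[[10,-2,45],-0.2,0],[[10,-2,70],-0.2,0],[[10,-2,90],-0.2,0],[[10,-2,108],-0.2,0],[[10,-2,122],-0.2,0],[[10,-2,134],-0.2,0],[[10,-2,144],-0.2,0],[[10,-2,150],-0.2,0],[[10,-2,150],-0.2,0]]'; python3 - <<'E'
from h import *
to([.628,.0934,.145],.468)
c=read_camera('wrist'); s=read_camera('side')
cv2.imwrite('pics/w2.png',np.hstack([cv2.resize(c['frame'],(400,300)),cv2.resize(s['frame'][60:270,190:470],(400,300),interpolation=3)]))
E
```

```text
t 2.15 pos [0.6188 0.0884 0.2991] yaw 0.467 tilt [-0.001  0.003 -1.   ] shift [ 10.5   0.2 154.1] turn -0.06
time: 3.15
eef_pos: [0.6256, 0.0898, 0.1495]
tcp_rot: [0.973, 0.231, -0.001, -0.0]
contact_force: [0.4, -0.4, 0.9]
opening: 1.003
finger_force: 0.0
t 3.15 pos [0.6256 0.0898 0.1495] yaw 0.4665 tilt [-0.001  0.    -1.   ] shift [ 3.8 -2.2  4.5] turn -0.09
```

View pics/w2.png

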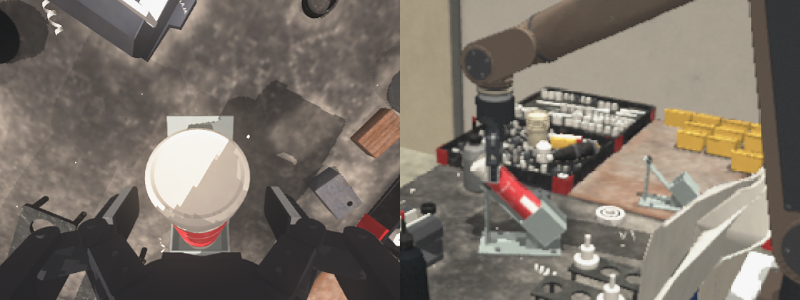

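The wrist view (left) shows the cap at (197,180), nearly midway between the fingers at (125,230) and (275,230). The side view (right) shows the fingers at the cap end, with the body clear of it. Small correction, then close gently.

```bash
python3 -m crank '[[[2,-1,2],0,20],[[4,-2,4],0,40],[[4,-2,4],0,60],[[4,-2,4],0,75],[[4,-2,4],0,85],[[4,-2,4],0,90],[[4,-2,4],0,95],[[4,-2,4],0,100],[[4,-2,4],0,105],[[4,-2,4],0,110]]' 20; python3 -c "
from h import *
to([.628,.0934,.145],.468);s=get_state();print(s['contact_force'],s['wrist_torque'])"
```

```text
time: 4.25
eef_pos: [0.6286, 0.0936, 0.1466]
tcp_rot: [0.973, 0.231, -0.0, -0.0]
contact_force: [-0.1, 1.4, 1.6]
opening: 0.583
finger_force: 20.9
t 4.25 pos [0.6286 0.0936 0.1466] yaw 0.4665 tilt [-0.  0. -1.] shift [-0.6 -0.1  1.6] turn -0.09
[-0.08425759  1.39965363  1.5766891 ] [0.09096356 0.0464629  0.00477697]
```

```bash
python3 -m crank '[[[1,0,-1],0,112],[[3,0,-3],0,112],[[5,0,-5],0,112],[[8,0,-8],0,112],[[8,0,-8],0,112]]'; python3 - <<'E'
from h import *
to([0,0,0]);c=read_camera('wrist');s=get_state();print(s['contact_force'],s['wrist_torque'],s['finger_force'])
P=cloud(c)[200:330,200:345].reshape(-1,3); I=c['frame'][200:330,200:345].reshape(-1,3).astype(int)
Q=P[(I.min(1)>120)&(P[:,2]>.15)]; print(len(Q),np.percentile(Q,[2,50,98],axis=0).round(4))
E
```

```text
time: 4.75
eef_pos: [0.6349, 0.0968, 0.1535]
tcp_rot: [0.973, 0.231, -0.002, -0.0]
contact_force: [-4.8, -1.6, -1.2]
opening: 0.583
finger_force: 21.3
t 4.75 pos [0.6349 0.0968 0.1535] yaw 0.4665 tilt [-0.003 -0.    -1.   ] shift [-610.1 -198.9  155.8] turn None
[-4.44476116 -1.31145045 -2.31273081] [-0.24389476  0.67509433 -0.02058339] 21.29448713734746
15687 [[0.6394 0.088  0.183 ]
 [0.656  0.1083 0.1997]
 [0.6765 0.1312 0.2147]]
```

The force along the axis is only about 5 N and the cap is following. I'll keep drawing.

```bash
python3 -m crank '[[[4,0,-4],0,112],[[10,0,-10],0,112],[[16,0,-16],0,112],[[22,0,-22],0,112],[[28,0,-28],0,112],[[34,0,-34],0,112],[[40,0,-40],0,112],[[45,0,-45],0,112],[[48,0,-48],0,112],[[48,0,-48],0,112]]'; python3 - <<'E'
from h import *
to([0,0,0]);c=read_camera('side');s=get_state();print(s['contact_force'],s['wrist_torque'],s['finger_force'])
cv2.imwrite('pics/s3.png',cv2.resize(c['frame'][110:260,200:400],(800,600),interpolation=3))
E
```

```text
time: 5.8
eef_pos: [0.6798, 0.1193, 0.2036]
tcp_rot: [0.973, 0.231, 0.002, -0.0]
contact_force: [-1.8, 1.1, -0.3]
opening: 0.584
finger_force: 21.3
t 5.8 pos [0.6798 0.1193 0.2036] yaw 0.4665 tilt [ 0.003  0.001 -1.   ] shift [-661.5 -199.2  201.4] turn None
[-2.04740607  1.98036724 -1.33725655] [ 0.27216685  0.33939965 -0.10060718] 21.385889444500208
```

View pics/s3.png

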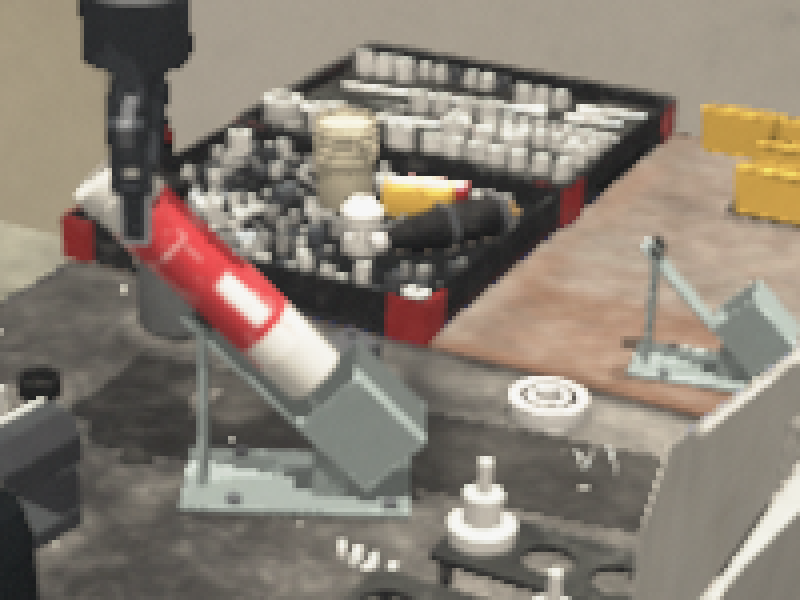

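The side view shows the tube drawn about 80 mm, with its foot at (335,390) just at the pocket's mouth and still at 45°. I'll go on along the axis, past the saddle, and search the saved clouds for a free laying-down spot.

```bash
python3 -m crank '[[[4,0,-4],0,112],[[11,0,-11],0,112],[[19,0,-19],0,112],[[28,0,-28],0,112],[[37,0,-37],0,112],[[46,0,-46],0,112],[[55,0,-55],0,112],[[64,0,-64],0,112],[[71,0,-71],0,112],[[75,0,-75],0,112]]'; python3 - <<'E'
from h import *
import pickle
to([0,0,0]);s=get_state();print(s['contact_force'],s['wrist_torque'],s['finger_force'])
T=pickle.load(open('top.pkl','rb')); S=pickle.load(open('side.pkl','rb'))
g=.005; N=(140,180); x0,y0=.3,-.35
occ=np.zeros(N,np.uint8); seen=np.zeros(N,np.uint8)
for c in (T,S):
    P=cloud(c).reshape(-1,3); P=P[~np.isnan(P).any(1)&(P[:,2]<.35)]
    i=np.floor((P[:,0]-x0)/g).astype(int); j=np.floor((P[:,1]-y0)/g).astype(int); k=(i>=0)&(i<N[0])&(j>=0)&(j<N[1])
    i,j,z=i[k],j[k],P[k,2]; seen[i[z>-.02],j[z>-.02]]=1; occ[i[z>.012],j[z>.012]]=1; occ[i[z<-.03],j[z<-.03]]=1
seen=cv2.morphologyEx(seen,cv2.MORPH_CLOSE,np.ones((5,5),np.uint8)); bad=((occ==1)|(seen==0)).astype(np.uint8)
best=[]
for yd in range(0,360,10):
    y=np.radians(yd); ii,jj=np.mgrid[-40:41,-40:41]*g; a=ii*np.cos(y)+jj*np.sin(y); b=-ii*np.sin(y)+jj*np.cos(y)
    for w in (.06,.07,.08,.09):
        K=((abs(a)<.13)&(abs(b)<w)).astype(np.float32); n=cv2.filter2D(bad.astype(np.float32),-1,K,borderType=cv2.BORDER_CONSTANT)
        n[:40]=99; n[-30:]=99; n[:,:30]=99;n[:,-30:]=99
        for i,j in np.argwhere(n<.5): best.append((w,yd,round(x0+g*i,3),round(y0+g*j,3)))
best.sort(reverse=True); print(len(best)); seenk=set()
for b in best:
    k=(b[0],b[1])
    if k not in seenk and len(seenk)<30: seenk.add(k); print(b, end=' ')
im=np.where(occ[...,None]==1,[0,0,255],np.where(seen[...,None]==1,[200,200,200],[0,0,0])).astype(np.uint8)
cv2.imwrite('pics/map.png',cv2.resize(im[::-1,::-1],None,fx=4,fy=4,interpolation=0))
E
```

```text
time: 6.85
eef_pos: [0.7476, 0.1527, 0.2788]
tcp_rot: [0.973, 0.231, 0.002, 0.0]
contact_force: [0.1, -0.4, -3.8]
opening: 0.586
finger_force: 21.7
t 6.85 pos [0.7476 0.1527 0.2788] yaw 0.467 tilt [ 0.005  0.    -1.   ] shift [-737.5 -200.7  275. ] turn None
[ 0.06215565 -0.41017741 -3.77003948] [ 0.09341307 -0.15637397  0.08020523] 21.663220021873713
8
(0.06, 260, np.float64(0.745), np.float64(0.035)) (0.06, 240, np.float64(0.715), np.float64(0.03)) (0.06, 80, np.float64(0.745), np.float64(0.035)) (0.06, 60, np.float64(0.715), np.float64(0.03))
```

View pics/map.png

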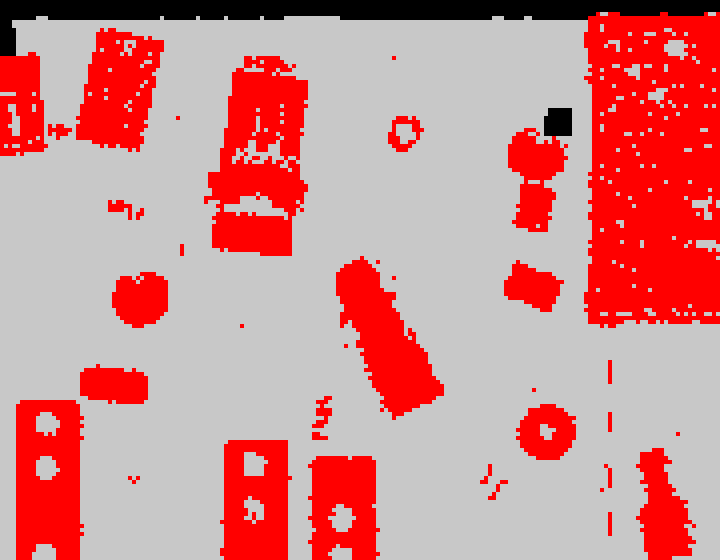

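The map shows free bench between the holder and the block/bottle column, about x 0.58–0.82 and y −0.08 to 0.06. I'll lay the tube there at yaw 0, cap towards +x. First, check its present angle in the grip.

```bash
cat >> h.py <<'E'
from scipy.optimize import least_squares
def tube(names=('side','top'),pit=.785,rad=.15,lo=.02,show=None):
    s=get_state(); e=np.array(s['eef_pos']); M=R.from_quat(s['tcp_rot']).as_matrix(); y=np.arctan2(M[1,0],M[0,0]); g=e+[0,0,.021]; L=[]
    for n in names:
        c=read_camera(n)
        if show==n: cv2.imwrite(f'pics/{n}_{s["time"]:.2f}.png',c['frame'])
        P=cloud(c).reshape(-1,3); I=c['frame'].reshape(-1,3).astype(int)
        Rr,G,B=I[:,2],I[:,1],I[:,0]; col=((Rr>90)&(G<70)&(B<80))|((Rr>140)&(G>135)&(B>115)&(Rr-B<45))
        d=P-g; lat=abs(-np.sin(y)*d[:,0]+np.cos(y)*d[:,1])
        k=col&(lat<.035)&(np.linalg.norm(d,axis=1)<.23)&(P[:,2]>lo)&(d[:,2]<.06); L.append(P[k]); print(n,k.sum())
    Q=np.vstack(L)
    def ax(p): return np.array([np.cos(p[3])*np.cos(p[2]),np.sin(p[3])*np.cos(p[2]),np.sin(p[2])])
    def res(p):
        d=Q-(g+[-np.sin(y)*p[0],np.cos(y)*p[0],0]+p[1]*np.array([-ax(p)[2]*np.cos(y),-ax(p)[2]*np.sin(y),np.cos(p[2])])); a=ax(p); return np.linalg.norm(d-np.outer(d@a,a),axis=1)-.0253
    r=min((least_squares(res,[0,0,q,y],loss='soft_l1',f_scale=.003) for q in (pit,pit-.5,pit+.5)),key=lambda r:r.cost); a=ax(r.x); t=(Q-g)@a
    print('cost',r.cost/len(Q),'lat,off',r.x[:2].round(4),'pitch',np.degrees(r.x[2]).round(1),'yaw',r.x[3].round(3),'foot/cap along',np.percentile(t,[1,99]).round(4))
    lo_,hi=np.percentile(t,[1,99]); print('low end',(g+a*lo_).round(3),'high end',(g+a*hi).round(3))
E
python3 - <<'E'
from h import *
tube(show='side')
E
ls pics
```

```text
side 805
top 100
cost 1.3743617824058342e-05 lat,off [-0.0002  0.    ] pitch 47.2 yaw 0.476 foot/cap along [-0.224   0.0359]
low end [0.612 0.083 0.135] high end [0.769 0.164 0.326]
crop.png
map.png
s3.png
side0.png
side_6.85.png
top0.png
w1.png
w2.png
```

```bash
python3 -c "
from h import *
to([.76,.15,.33]);to([.717,-.02,.33],0)"; python3 -m crank '[[[4,0,-10],0,114],[[10,0,-25],0,114],[[14,0,-40],0,114],[[14,0,-52],0,114],[[10,20,-52],3,114],[[0,48,-52],7,114],[[-14,78,-52],12,114],[[-28,106,-52],17,114],[[-40,128,-52],22,114],[[-50,142,-52],26,114]]'; python3 -c "
from h import *
to([.717,-.02,.33],0)"
```

```text
t 6.95 pos [0.7471 0.1526 0.2785] yaw 0.467 tilt [ 0.004  0.    -1.   ] shift [ 10.5   8.2 -51.5] turn None
t 6.95 pos [0.7471 0.1526 0.2785] yaw 0.467 tilt [ 0.004  0.    -1.   ] shift [-104.4  140.6  -51.7] turn 26.76
time: 7.95
eef_pos: [0.7646, -0.0009, 0.3284]
tcp_rot: [1.0, 0.003, -0.001, 0.001]
contact_force: [-1.6, 0.1, -4.0]
opening: 0.586
finger_force: 22.2
t 7.95 pos [ 0.7646 -0.0009  0.3284] yaw 0.0055 tilt [-0.001 -0.001 -1.   ] shift [-47.7  18.9  -1.6] turn 0.32
```

View pics/side_6.85.png

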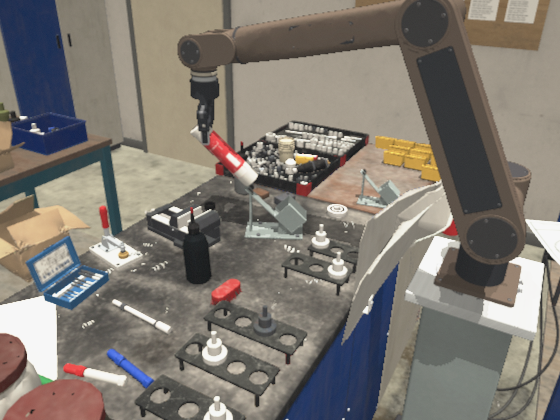

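The side view shows the cartridge fully out, at about 45° and held at the cap end, its foot at (250,178) above the holder. Next I move over the free spot and lower part way.

```bash
python3 -m crank '[[[-10,4,0],0.3,109],[[-26,10,0],0.3,109],[[-40,16,0],0.3,109],[[-47,19,10],0.3,109],[[-48,19,30],0.3,109],[[-48,19,60],0.3,109],[[-48,19,90],0.3,109],[[-48,19,115],0.3,109],[[-48,19,128],0.3,109],[[-48,19,130],0.3,109]]'; python3 - <<'E'
from h import *
to([.717,-.02,.14],0); s=get_state(); print(s['contact_force'],s['finger_force'])
tube(show='side')
E
```

```text
time: 8.95
eef_pos: [0.7156, -0.0173, 0.1962]
tcp_rot: [1.0, 0.003, -0.003, -0.0]
contact_force: [-0.8, -0.1, -4.7]
opening: 0.579
finger_force: 22.3
t 8.95 pos [ 0.7156 -0.0173  0.1962] yaw 0.0062 tilt [-0.005  0.    -1.   ] shift [ 1.6  2.8 56.2] turn 0.36
[-0.84190289 -0.06374249 -4.65190253] 22.312482856214046
side 527
top 0
cost 3.2364224034665895e-06 lat,off [-0.0016 -0.002 ] pitch 46.2 yaw 0.009 foot/cap along [-0.1791  0.023 ]
low end [ 0.592 -0.018  0.088] high end [ 0.732 -0.017  0.234]
```

Pitch is 46.2°, the foot is 179 mm below the grip and its lower edge is 71 mm above the bench. Descend to contact.

```bash
python3 -m crank '[[[0,2,14],0.3,109],[[0,3,32],0.3,109],[[0,3,48],0.3,109],[[0,3,60],0.3,109],[[0,3,66],0.3,109],[[0,3,69],0.3,109],[[1,3,71],0.3,109],[[3,3,73],0.3,109],[[5,3,75],0.3,109],[[7,3,77],0.3,109]]'; python3 - <<'E'
from h import *
to([.717,-.02,.14],0); s=get_state(); print(s['contact_force'],s['finger_force'],s['wrist_torque'])
tube(('side',),lo=.004)
E
```

```text
time: 10.05
eef_pos: [0.7252, -0.0196, 0.1238]
tcp_rot: [1.0, 0.001, 0.001, 0.0]
contact_force: [-0.3, 0.9, 0.3]
opening: 0.585
finger_force: 21.4
t 10.05 pos [ 0.7252 -0.0196  0.1238] yaw 0.0023 tilt [ 0.003 -0.    -1.   ] shift [ -8.2   0.4 -16.2] turn 0.13
[-0.31933578  0.90384651  0.25916142] 21.40687331557274 [ 0.00712388  0.1605492  -0.01637285]
side 327
cost 9.756525270730663e-06 lat,off [-0.0012 -0.0022] pitch 42.5 yaw 0.013 foot/cap along [-0.2039  0.0226]
low end [ 0.575 -0.022  0.007] high end [ 0.742 -0.019  0.16 ]
```

The foot is on the bench, carrying about 4 N, and the tube is pivoting in the grip. I'll follow the arc down.

```bash
python3 -m crank '[[[5,0,3],0,109],[[10,0,7],0,109],[[15,0,12],0,109],[[20,0,17],0,109],[[25,0,22],0,109],[[30,0,28],0,109],[[35,0,34],0,109],[[39,0,40],0,109],[[43,0,46],0,109],[[46,0,50],0,109]]'; python3 - <<'E'
from h import *
to([.79,-.02,.007],0); s=get_state(); print(s['contact_force'],s['finger_force'],s['wrist_torque'])
tube(('side',),lo=.004,pit=.4,show='side')
E
```

```text
time: 11.1
eef_pos: [0.7695, -0.0193, 0.0706]
tcp_rot: [1.0, 0.001, -0.002, -0.0]
contact_force: [1.1, -0.1, -1.4]
opening: 0.586
finger_force: 20.9
t 11.1 pos [ 0.7695 -0.0193  0.0706] yaw 0.0024 tilt [-0.003  0.    -1.   ] shift [20.7  0.7 63.5] turn 0.14
[ 1.06289864 -0.13700233 -1.41272346] 20.90071141719818 [-0.06158249  0.0725199   0.08971143]
side 294
cost 9.309837987616206e-06 lat,off [-0.0012 -0.0027] pitch 20.6 yaw 0.014 foot/cap along [-0.1639  0.1218]
low end [ 0.616 -0.021  0.034] high end [ 0.883 -0.018  0.134]
```

```bash
python3 -m crank '[[[4,0,6],0,109],[[7,0,12],0,109],[[10,0,19],0,109],[[13,0,26],0,109],[[15,0,33],0,109],[[17,0,40],0,109],[[18,0,47],0,109],[[19,0,53],0,109],[[20,0,58],0,109],[[20,0,61],0,109]]'; python3 - <<'E'
from h import *
to([.79,-.02,.007],0); s=get_state(); print(s['contact_force'],s['finger_force'],s['wrist_torque'])
tube(('side',),lo=.004,pit=0.,show='side')
import glob; f=sorted(glob.glob('pics/side_*'),key=lambda s:float(s[10:-4]))[-1]; print(f)
cv2.imwrite('pics/z.png',cv2.resize(cv2.imread(f)[110:260,180:380],(800,600),interpolation=3))
E
```

```text
time: 12.15
eef_pos: [0.7902, -0.0194, 0.0108]
tcp_rot: [1.0, 0.001, -0.0, 0.0]
contact_force: [0.9, 0.8, -0.7]
opening: 0.58
finger_force: 21.0
t 12.15 pos [ 0.7902 -0.0194  0.0108] yaw 0.0023 tilt [-0. -0. -1.] shift [-0.2  0.6  3.8] turn 0.13
[ 0.89837285  0.79122542 -0.67191204] 21.00685715675354 [-0.0062028  -0.07496781 -0.01904405]
side 350
cost 2.4020805512642693e-06 lat,off [-0.0012 -0.0019] pitch 0.8 yaw 0.008 foot/cap along [-0.1791  0.139 ]
low end [ 0.611 -0.021  0.029] high end [ 0.929 -0.018  0.034]
pics/side_12.15.png
```

View pics/z.png

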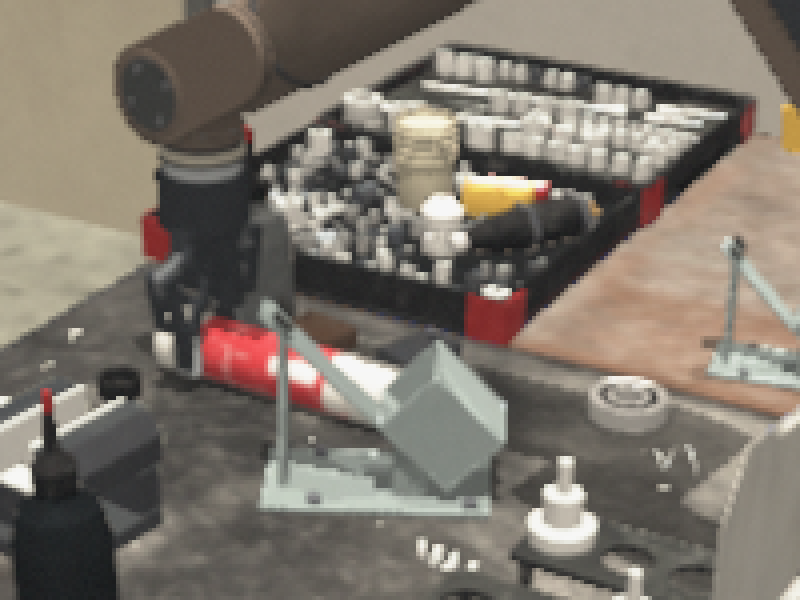

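The side view shows the cartridge lying level on the bench beyond the holder, gripped at its cap end near (180,350). The fit gives pitch 0.8°, foot at x≈0.611 and middle at x≈0.720. I'll open a little, slide back 70 mm with the fingers still straddling it, and regrip at the middle.

```bash
python3 -m crank '[[[0,0,1],0,106],[[0,0,2],0,100],[[0,0,3],0,90],[[0,0,3],0,78],[[0,0,3],0,72],[[-3,0,3],0,72],[[-10,0,3],0,72],[[-20,0,3],0,72],[[-30,0,3],0,72],[[-40,0,3],0,72]]'; python3 -m crank '[[[-10,0,0],0,72],[[-18,0,0],0,72],[[-25,0,0],0,72],[[-29,0,0],0,72],[[-30,0,0],0,72],[[-30,0,0],0,72]]'; python3 - <<'E'
from h import *
to([.72,-.02,.006],0); s=get_state(); print(s['contact_force'],s['finger_force'],s['wrist_torque'])
tube(('side',),lo=.004,pit=0.)
c=read_camera('wrist'); cv2.imwrite('pics/w5.png',c['frame'])
E
```

```text
time: 13.2
eef_pos: [0.7492, -0.0194, 0.0083]
tcp_rot: [1.0, 0.001, -0.0, -0.0]
contact_force: [1.7, -0.6, 0.2]
opening: 0.719
finger_force: 0.0
time: 13.8
eef_pos: [0.7203, -0.0196, 0.0085]
tcp_rot: [1.0, 0.001, 0.0, 0.0]
contact_force: [0.6, -0.2, -0.6]
opening: 0.718
finger_force: 0.0
t 13.8 pos [ 0.7203 -0.0196  0.0085] yaw 0.0022 tilt [ 0. -0. -1.] shift [-0.3  0.4  2.5] turn 0.13
[ 0.63897134 -0.23194387 -0.56819614] 0.0 [-0.00865849 -0.02465036 -0.00127935]
side 420
cost 5.473424768066531e-06 lat,off [-0.0014 -0.0008] pitch 0.3 yaw -0.004 foot/cap along [-0.214   0.1076]
low end [ 0.506 -0.019  0.028] high end [ 0.828 -0.02   0.03 ]
```

View pics/w5.png

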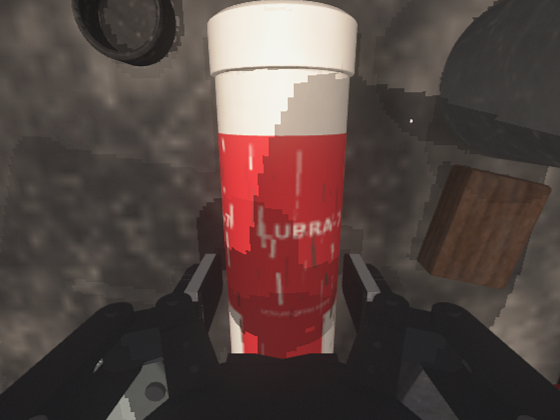

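The wrist view shows the tube still straight between the fingers, at (205,280) and (355,280), with the cap end at top. The cap end at x≈0.828 puts the middle at x≈0.719, right under the tool. Close and lift a little.

```bash
python3 -m crank '[[[-1,0,1],0,80],[[-1,0,2],0,88],[[-1,0,2],0,94],[[-1,0,2],0,99],[[-1,0,2],0,104],[[-1,0,2],0,109],[[-1,0,2],0,110],[[-1,0,2],0,110],[[-1,0,2],0,110],[[-1,0,2],0,110]]' 20; python3 -m crank '[[[0,0,-3],0,110],[[0,0,-10],0,110],[[0,0,-20],0,110],[[0,0,-30],0,110],[[0,0,-40],0,110],[[0,0,-50],0,110],[[0,0,-57],0,110],[[0,0,-60],0,110],[[0,0,-60],0,110]]'; python3 - <<'E'
from h import *
to([.72,-.02,.25],0); s=get_state(); print(s['contact_force'],s['finger_force'],s['wrist_torque'])
tube(('side',),lo=.004,pit=0.)
E
```

```text
time: 14.9
eef_pos: [0.7192, -0.0196, 0.0065]
tcp_rot: [1.0, 0.001, 0.0, 0.0]
contact_force: [-0.4, 0.0, 1.0]
opening: 0.587
finger_force: 20.9
time: 15.8
eef_pos: [0.7195, -0.0196, 0.0672]
tcp_rot: [1.0, 0.001, 0.001, 0.0]
contact_force: [-1.4, -0.0, -4.4]
opening: 0.585
finger_force: 21.6
t 15.8 pos [ 0.7195 -0.0196  0.0672] yaw 0.0023 tilt [ 0.001 -0.    -1.   ] shift [   0.7    0.4 -182.8] turn 0.13
[-1.4378329  -0.02007919 -4.42470519] 21.599453687667847 [ 0.00043426  0.02076151 -0.00228767]
side 636
cost 6.515990616692875e-06 lat,off [-0.0013  0.0005] pitch 1.2 yaw -0.007 foot/cap along [-0.2111  0.1043]
low end [ 0.508 -0.018  0.084] high end [ 0.824 -0.02   0.09 ]
```

The tube is level to about 1° and held at its middle. Lift.

```bash
python3 -m crank '[[[0,0,-8],0,110],[[0,0,-22],0,110],[[0,0,-42],0,110],[[0,0,-66],0,110],[[0,0,-92],0,110],[[0,0,-118],0,110],[[0,0,-144],0,110],[[0,0,-168],0,110],[[0,0,-190],0,110],[[0,0,-206],0,110]]'; python3 -m crank '[[[0,0,-10],0,110],[[0,0,-16],0,110],[[0,0,-18],0,110],[[0,0,-18],0,110],[[0,0,-18],0,110],[[0,0,-18],0,110],[[0,0,-18],0,110],[[0,0,-18],0,110],[[0,0,-18],0,110],[[0,0,-18],0,110]]'; python3 - <<'E'
from h import *
to([.72,-.02,.29],0); s=get_state(); print(s['contact_force'],s['finger_force'],s['dq'].round(4))
tube(('side',),lo=.1,pit=0.,show='side')
import glob; f=sorted(glob.glob('pics/side_*'),key=lambda s:float(s[10:-4]))[-1]
cv2.imwrite('pics/fin.png',cv2.resize(cv2.imread(f)[60:270,170:450],(800,600),interpolation=3))
E
```

```text
time: 16.85
eef_pos: [0.7196, -0.0196, 0.2758]
tcp_rot: [1.0, 0.001, 0.002, 0.0]
contact_force: [0.6, 0.2, -3.3]
opening: 0.579
finger_force: 21.7
time: 17.85
eef_pos: [0.7192, -0.0195, 0.2903]
tcp_rot: [1.0, 0.001, 0.0, -0.0]
contact_force: [-0.1, -0.2, -3.7]
opening: 0.579
finger_force: 21.7
t 17.85 pos [ 0.7192 -0.0195  0.2903] yaw 0.0023 tilt [ 0.  0. -1.] shift [0.8 0.5 0.3] turn 0.13
[-0.10579748 -0.19041996 -3.69034725] 21.732309758663177 [ 0.0004 -0.002  -0.0012  0.0017 -0.0013 -0.0011]
side 769
cost 4.517584164724983e-06 lat,off [-0.0016  0.0004] pitch 0.6 yaw 0.003 foot/cap along [-0.112   0.1035]
low end [ 0.607 -0.02   0.31 ] high end [ 0.823 -0.019  0.312]
```

View pics/fin.png

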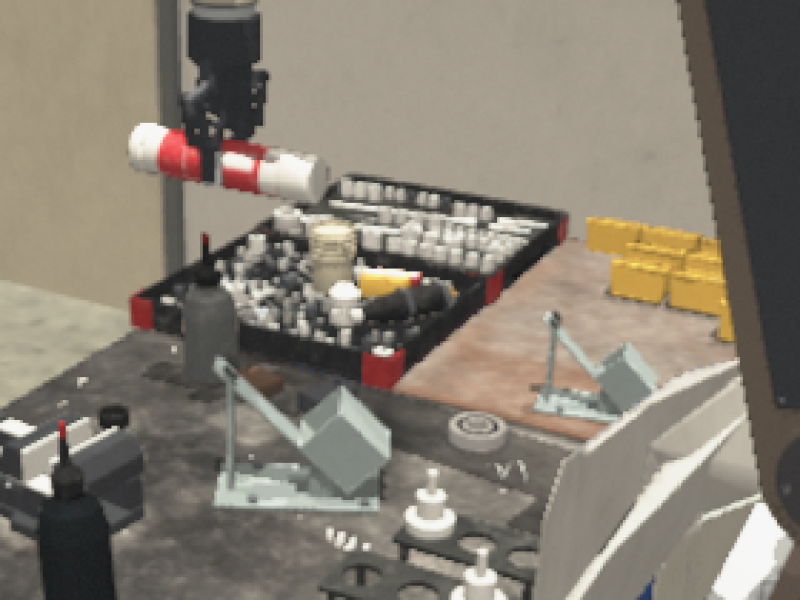

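The side view shows the cartridge at (230,160), level (0.6°) and about 31 cm above the bench, motionless, with the holder empty and the bystanders in place.

```bash
python3 -c "
from plant import ctrl
print(ctrl.sign_off())"
```

```text
the job is handed in; nothing more can be done
None
```

The job is handed in at about 18 s: the cartridge was drawn straight out, laid on the free bench and regripped at its middle because the tool can't tilt, and is now held still and level (0.6°), about 31 cm up and clear of the holder; the grip read 21–22 N, a little over 20 N, and the last picture shows the bystanders in place.

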